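# Hold the bag clip open around the sample card's edge

### The arm

A 6-joint arm with a two-finger parallel gripper is mounted at the origin on the work surface. World frame = base frame: x ahead of the robot, y to its left, z up, the work surface at z = 0. Lengths are in m, angles in rad, forces in N, time in s.
With the tool pointing down it reaches from about 0.325 to 0.875 m from the base axis. Payload 4.4 kg.
Tool frame: the origin (TCP) lies at the very end of the fingers, on their centre line; the grasp point (between the pads) lies behind it (robot.hold_point_z is the z of the grasp point in the tool frame, in m); z points along the fingers, y is the line along which they close (so a half turn about z gives the same grasp; the last joint's range is limited). The gripper opens to 85 mm and grips with 20 to 120 N. Pads are 22 mm wide; open, the fingers measure 114 mm over their backs; the gripper's body (76 mm by 85 mm) begins 54 mm behind the grasp point. The pads swing forward as they close: fully open they stand 13 mm farther back than shut.
Start: joints at [1.04, 0.207, 1.542, -0, 1.393, -0.15], TCP at [0.214, 0.534, 0.231] pointing down, gripper open.
Joint ranges: [-2.73, 2.73], [-0.86, 2.22], [0.23, 2.46], [-1.11, 4.25], [0.08, 2.63], [-2.82, 2.82]. Speed limits (rad/s): [2.79, 2.79, 3.14, 3.14, 3.14, 3.14].

### API

Orientations are given as a unit quaternion [x, y, z, w].
In Python, from rig import robot, imaging, job gives the robot as it stands.
- The arm moves only by the shell command python3 -m crank 'ROWS' [FORCE]. ROWS is JSON, a list of rows, each a list of 7 numbers: the shift along the tool's x, y, z in mm, then the turn, a rotation vector about the tool's x, y, z in rad, then the opening in per cent of the stroke, from 0 (shut) to 100 (fully open). A call has 1 to 10 rows; each row shifts and turns the commanded pose from where the row before left it, along the tool's axes as they then stand; what a row does not reach is not made up. A row lasts 1/8 s, in which the tool goes at most 62.5 mm and 10.7 degrees, less where a joint would pass 70% of its speed; a pose out of reach is approached as far as the arm can. A call is refused whole if a number of a shift passes 62.5 or a number of a turn 0.188, either way. A call with a gripper value outside its range is refused whole. The fingers move at their own pace and stop on an object; FORCE is the grip in N (left out, the last holds). Time passes only in rows, so rows that do not move let the fingers close. It gives the time, the measured TCP pose, the force, the opening and the grip force at its end, in the units of the state.
- robot.observe(): the state, without advancing time (a new reading comes with each control period).
- imaging.snapshot(name): name is "side" or "top" or "wrist"; returns the picture (480x640x3 uint8, red, green, blue); there is no depth.
- imaging.get_calibration(name): a dict with "fx", "fy", "cx", "cy" (pixels), "extrinsics" (4x4, takes a point from camera to world coordinates). Camera axes: x right, y up, looking along -z (the intrinsics and any distortion apply to the point x, -y, -z); pixel columns grow to the right and rows downward; lengths in m; the calibration is good to about 2 mm. A picture is of the moment at which its call begins: read the wrist's pose just before it. get_calibration takes no time and is no camera call; for the wrist camera it gives the pose at the moment of the call.
- job.hand_in(): hands the job in; it is judged then, once.
The state is a dict: "clock": time; "q": joint angles; "dq": joint speeds; "joint_efforts": joint torques, N m; "ee_pos": TCP position; "ee_rot": TCP orientation; "contact_force": force on the tool from outside, world axes, zero at the start; "wrist_torque": the same for the moment, N m; "gripper_width": finger opening in m; "grip_force": force on a finger pad.
Only numpy, scipy, OpenCV 4.12 (cv2) and the standard library are available. Lean on these libraries where they do the work, as an engineer would, in place of code of your own. Each camera call takes 0.05 s, during which the arm holds its last target. There are 200 camera calls.

### The job

Set the footed sample card gently upright on the narrow raised rest, its foot wholly on the black ledge and square with it, and let go of it. Then pick up the green spring clip by its handles, squeeze it wide open, and hold it level in the air with its gaping jaws straight and well around one upright side edge of the card, about halfway up and not touching card or rest, so that a seed bag can be slipped in; finish while still holding the clip open there. Do not drop or tip the card, and leave the other things on the bench where they are.

Things in the scene. Friction and masses are not known exactly. Their poses are not given: they have to be found in the camera images.
- card: Loose upright card, about 140 g: wooden foot 32 (x) x 64 (y) x 8 mm; on it a white board 4 mm thick (x), 64 wide (y), 8 to 87 mm up, printed green, orange, yellow; at its top a wooden grip bar 10 (x) x 64 (y) mm, 86 to 100 mm up, to be gripped from above across x. Origin: centre of the foot's underside; y along the width, z up. Both faces are alike: either way round will do.
- card_edge_a (a point): Middle of the board's upright side edge on the card's +y side: 32 mm from the card's centre, 47 mm above its underside. Axes as the card's.
- card_edge_b (a point): The same on the card's -y side. Either edge will do for the clip.
- rest: Fixed narrow rest: dark base plate 80 (x) x 110 (y) x 8 mm, aluminium web, black ledge 50 mm wide (x), 90 mm long (y), its flat top 50 mm above the table. Origin on the table under its centre. The card's width goes along the ledge (card y along rest y, either way round).
- rest_top (a point): Centre of the ledge's flat top, 50 mm above the table; axes as the rest's.
- clip: Green spring clip, about 55 g, lying on its side: two arms 36 mm high (z) hinged on upright axes at y = +9, -9 mm beside a steel barrel. Origin: on the barrel's axis at the underside; x to the jaws, z up. Handles reach back to x = -47 mm, 55 mm over the ends at rest; shut jaws reach x = 58 mm. Squeezing the handles across y opens the jaws. The card edge belongs at x 14 to 50 mm.
- clip_left (a joint): Swing of the clip's +y arm (rad): 0 shut, 0.32 fully open at a firm stop, above 0.25 wide open. Squeezing at clip_grip takes 4 N to start, 9 N for fully open; it snaps shut if let go. Fully open, the handles are parallel, 24 mm over their flat outsides; the jaws gape 22 mm at x = 30 mm, 37 mm at the tips.
- clip_right (a joint): Swing of the clip's -y arm, likewise; always equal to the other.
- clip_grip (a point): Where to squeeze the handles: on the clip's centre line 38 mm behind the barrel's axis (x = -38 mm), at mid height (18 mm). Axes as the clip's.
- clip_mouth (a point): On the centre line between the jaw tips (x = +56 mm), at mid height (18 mm). Axes as the clip's.
- timer: Bystander: white timer 40 x 58 mm on a round paper-covered disc 72 mm across, 19 mm high in all. Origin under its centre.
- spoon: Bystander: steel measuring spoon about 150 mm long, lying. Origin near its middle, underneath.
- jar: Bystander: jar 60 mm across, 90 mm high, white cap. Origin under its centre.
- beaker: Bystander: brass cup 66 mm across, 80 mm high. Origin under its centre.
- scanner: Bystander: black hand scanner lying on its side, 130 x 130 mm, 35 mm high. Origin under its head.
- tin: Bystander: tin with green label, 74 mm across, 100 mm high. Origin under its centre.
Things that resemble listed ones, but are neither listed nor needed, are in the scene too. Leave any red look-alike of the card alone.

How it is judged:
By the outcome, as a careful person would: the job done as asked, in the order asked, and still so for the second after the job is handed in, while the arm keeps its last pose, push and grip.
It also fails if it takes over 54 s, if anything falls off the work surface, if the arm or the gripper's body presses on something with over 40 N, if the wrist force passes 120 N, or if a joint passes its speed limit or range.

## Working session

There is one attempt and no reset: what is moved stays moved. The work goes in short steps, Python scripts to look and compute and a shell command to move; the robot and the scene stay as the last step left them, time stands still between calls to the robot, and variables do not carry over. Pictures are saved under pics/ and viewed, at most 10 in all, crops included, and the job is handed in when it is done.

```bash
ls; mkdir -p pics
python3 - <<'E'
from rig import robot, imaging, job
import cv2, numpy as np
s=robot.observe(); print(s, robot.hold_point_z)
for n in ("side","top","wrist"):
    c=imaging.get_calibration(n); print(n,c)
    im=imaging.snapshot(n); cv2.imwrite(f"pics/{n}0.png",im[:,:,::-1])
E
```

```text
pics
{'clock': 0.0, 'q': array([ 1.03952884e+00,  2.07446953e-01,  1.54298994e+00,  3.58580737e-06,
        1.39349749e+00, -1.50529922e-01]), 'dq': array([ 0.0002805 ,  0.00041753,  0.00087232, -0.00215403, -0.00099352,
       -0.00139567]), 'joint_efforts': array([-1.20512243e-03, -3.83042407e+01, -2.91588736e+01, -2.93407838e-04,
        1.05598560e-02,  1.53447900e-05]), 'ee_pos': array([0.21330231, 0.53314032, 0.2300934 ]), 'ee_rot': array([ 1.89221212e-01,  9.81933787e-01, -1.10290027e-03, -3.93124224e-04]), 'contact_force': array([0.08368165, 0.15481412, 0.32126208]), 'wrist_torque': array([-0.00241508,  0.033656  ,  0.0204069 ]), 'grip_force': 0.0, 'gripper_width': 0.08550035479781411} -0.0187
side {'fx': 560.0290474677925, 'fy': 560.0290474677925, 'cx': 327.30217884920717, 'cy': 243.0043465787655, 'extrinsics': array([[-0.9945437 ,  0.07878045, -0.0683847 ,  0.46375053],
       [-0.10426253, -0.77253933,  0.6263484 ,  0.88312241],
       [-0.00348586,  0.63006081,  0.77653797,  1.16406138],
       [ 0.        ,  0.        ,  0.        ,  1.        ]])}
top {'fx': 520.9178577
[... 203 characters left out ...]
-01, -3.01992893e-03, -1.32301719e-02,
        -2.95020395e-03],
       [-1.35577575e-02,  1.80133222e-01,  9.83548783e-01,
         1.41243972e+00],
       [ 0.00000000e+00,  0.00000000e+00,  0.00000000e+00,
         1.00000000e+00]])}
wrist {'fx': 424.7341899687046, 'fy': 424.7341899687046, 'cx': 320.14975461133736, 'cy': 237.2241066316009, 'extrinsics': array([[ 3.71883194e-01, -8.93953568e-01, -2.50099797e-01,
         1.51250125e-01],
       [ 9.28279273e-01,  3.57930266e-01,  1.00913407e-01,
         5.59003393e-01],
       [-6.93613717e-04, -2.69690458e-01,  9.62946819e-01,
         3.71987048e-01],
       [ 0.00000000e+00,  0.00000000e+00,  0.00000000e+00,
         1.00000000e+00]])}
```

View pics/top0.png

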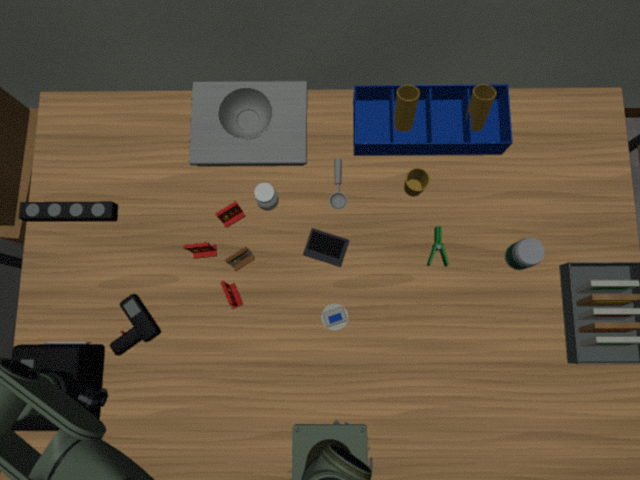

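View pics/side0.png

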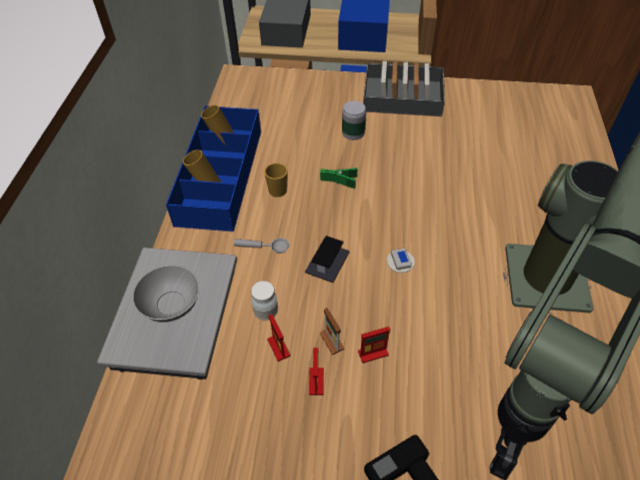

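Top view: the brown/wooden card is at (240,258) (side view (332,330)). Its look-alikes are three red cards at (231,214), (201,250) and (232,294). The rest is at (327,247), and the green clip at (438,246) with its handles spread towards the robot. The tin at (524,253) also has green on it. I choose the wooden one at (240,258) and will check it in a crop.

```bash
cat > h.py <<'E'
import cv2, numpy as np
from scipy.spatial.transform import Rotation as R
from rig import robot, imaging
def ray(c,px):
    px=np.atleast_2d(px).astype(float); E=c["extrinsics"]
    d=np.c_[(px[:,0]-c["cx"])/c["fx"],-(px[:,1]-c["cy"])/c["fy"],-np.ones(len(px))]
    return E[:3,3], d@E[:3,:3].T
def onz(c,px,z):
    o,d=ray(c,px); return o+d*((z-o[2])/d[:,2])[:,None]
def proj(c,P):
    E=c["extrinsics"]; p=(np.atleast_2d(P)-E[:3,3])@E[:3,:3]
    return np.c_[c["cx"]+c["fx"]*p[:,0]/-p[:,2], c["cy"]-c["fy"]*p[:,1]/-p[:,2]]
def rect(c,mask,z):
    """largest blob -> (centre, long-axis yaw, dims) on plane z"""
    n=cv2.findContours(mask.astype(np.uint8),cv2.RETR_EXTERNAL,cv2.CHAIN_APPROX_NONE)[0]
    k=max(n,key=cv2.contourArea)[:,0]; P=onz(c,k,z)[:,:2]
    b=cv2.boxPoints(cv2.minAreaRect((P*1000).astype(np.float32)))
    e=[b[1]-b[0],b[2]-b[1]]; e.sort(key=np.linalg.norm)
    return b.mean(0), np.arctan2(e[1][1],e[1][0]), np.linalg.norm(e[1]),np.linalg.norm(e[0]), k
def tool(goal,yaw,s=None):
    """tool-frame shift mm and z turn to reach TCP goal (m), pointing down, finger line at world yaw"""
    s=s or robot.observe(); r=R.from_quat(s["ee_rot"]); M=r.as_matrix()
    best=None
    for k in (0,np.pi):
        y=np.array([np.cos(yaw+k),np.sin(yaw+k),0]);z=np.array([0,0,-1.]);x=np.cross(y,z)
        v=(r.inv()*R.from_matrix(np.c_[x,y,z])).as_rotvec()
        if best is None or np.linalg.norm(v)<np.linalg.norm(best): best=v
    return (M.T@(np.array(goal)-s["ee_pos"])*1000).round(1), best.round(3)
E
python3 - <<'E'
from h import *
t=cv2.imread("pics/top0.png");s=cv2.imread("pics/side0.png");w=cv2.imread("pics/wrist0.png")
c=imaging.get_calibration("top")
hsv=cv2.cvtColor(t,cv2.COLOR_BGR2HSV)
def win(m,x0,x1,y0,y1):
    o=np.zeros(m.shape,bool);o[y0:y1,x0:x1]=m[y0:y1,x0:x1];return o
g=win((abs(hsv[...,0].astype(int)-65)<20)&(hsv[...,1]>120)&(hsv[...,2]>40),415,465,215,275)
r=rect(c,g,.03);print("clip",r[:4])
d=win(t.max(2)<75,295,360,220,275); print("base",rect(c,d,.008)[:4])
d=win(t.max(2)<38,295,360,220,275); print("ledge",rect(c,d,.05)[:4])
print("card",onz(c,[[240,258]],.05))
f=lambda im,x,y:cv2.resize(im[y-30:y+30,x-40:x+40],(400,300),interpolation=cv2.INTER_CUBIC)
cv2.imwrite("pics/m1.png",np.clip(1.6*np.vstack([np.hstack([f(t,240,258),f(s,332,330)]),np.hstack([f(t,327,247),f(t,438,246)])]),0,255).astype(np.uint8))
E
```

```text
clip (array([ 555.4375, -303.0827], dtype=float32), np.float32(-0.23044889), np.float32(104.770164), np.float32(51.898746))
base (array([558.3082   ,   6.9227066], dtype=float32), np.float32(1.2544018), np.float32(107.92228), np.float32(78.88709))
ledge (array([558.94293  ,   7.2547607], dtype=float32), np.float32(1.2586411), np.float32(91.60607), np.float32(54.150322))
card [[0.52213445 0.23458002 0.05      ]]
```

View pics/m1.png

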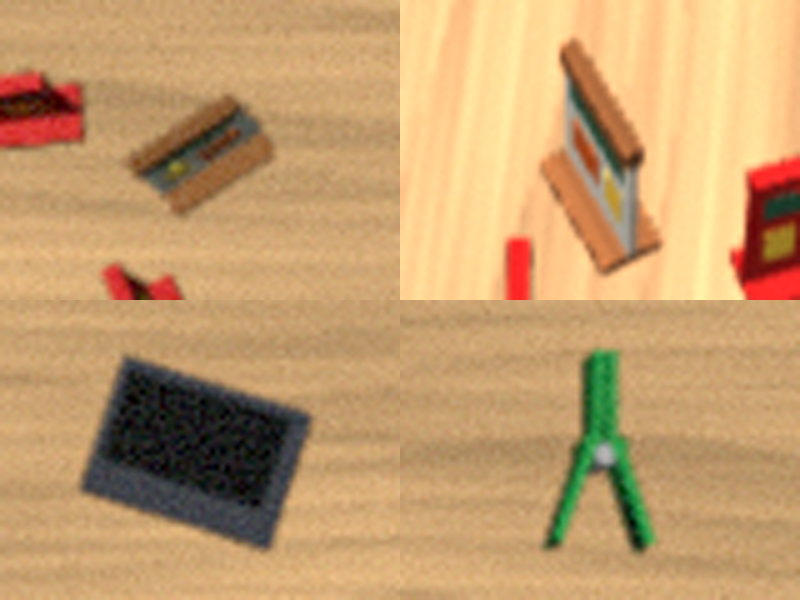

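The crop confirms the choice: wooden foot and bar, white board with green, orange and yellow, and no red. The bar spans about (226,260)–(249,249) in the top view. The clip's jaws point to +x (up in the image) and its handles point toward the robot.

Run:
```python
from h import *
c=imaging.get_calibration("top")
P=onz(c,np.array([[128,158],[232,95],[245,108],[140,178]])/5+[200,228],.1);print(P)
ctr=P.mean(0); d=(P[1]+P[2]-P[0]-P[3]); yaw=np.arctan2(d[1],d[0]); print(ctr,yaw, yaw%np.pi)
# red neighbours
print(onz(c,[[231,214],[201,250],[232,294]],.05))
g=ctr.copy(); g[2]=.23
print(tool(g,yaw+np.pi/2))
```

```text
[[0.51036534 0.26260226 0.1       ]
 [0.54287836 0.21021961 0.1       ]
 [0.53609732 0.20337228 0.1       ]
 [0.50003804 0.25612543 0.1       ]]
[0.52234476 0.2330799  0.1       ] -0.9928579086940129 2.1487347448957803
[[0.64207894 0.26224104 0.05      ]
 [0.54395055 0.33922112 0.05      ]
 [0.42682699 0.25290242 0.05      ]]
(array([-398.4, -163.9,    0.5]), array([-0.002,  0.   ,  0.612]))
```

```bash
python3 -m crank '[[-40,-16.4,0,0,0,0,100],[-40,-16.4,0,0,0,0,100],[-40,-16.4,0,0,0,0,100],[-40,-16.4,0,0,0,0,100],[-40,-16.4,0,0,0,0,100],[-40,-16.4,0,0,0,0,100],[-40,-16.4,0,0,0,0,100],[-40,-16.4,0,0,0,0,100],[-40,-16.4,0,0,0,0,100],[-40,-16.4,0,0,0,0,100]]' 30
python3 -m crank '[[0,0,0,0,0,0.153,70],[0,0,0,0,0,0.153,70],[0,0,0,0,0,0.153,70],[0,0,0,0,0,0.153,70],[0,0,0,0,0,0,70],[0,0,0,0,0,0,70]]'
python3 - <<'E'
from h import *
c=imaging.get_calibration("wrist");im=imaging.snapshot("wrist")
cv2.imwrite("pics/w1.png",im[:,:,::-1]);np.save("w1.npy",im)
print(c["extrinsics"][:3,3],robot.observe()["q"],proj(c,[[.5223,.2331,.1]]))
E
```

```text
clock: 1.4
ee_pos: [0.5248, 0.2318, 0.2309]
ee_rot: [0.189, 0.982, -0.0, -0.0]
contact_force: [0.1, -0.2, -0.7]
gripper_width: 0.0854
grip_force: 0.0
clock: 2.15
ee_pos: [0.5239, 0.2329, 0.231]
ee_rot: [0.475, 0.88, -0.0, -0.0]
contact_force: [-0.1, -0.1, -0.3]
gripper_width: 0.0595
grip_force: 0.0
[0.48775886 0.29020666 0.37279748] [ 2.67362394e-01  2.03618851e-01  1.54543019e+00 -1.11230284e-05
  1.39289271e+00 -3.12400817e-01] [[316.24124374 223.34890484]]
```

View pics/w1.png

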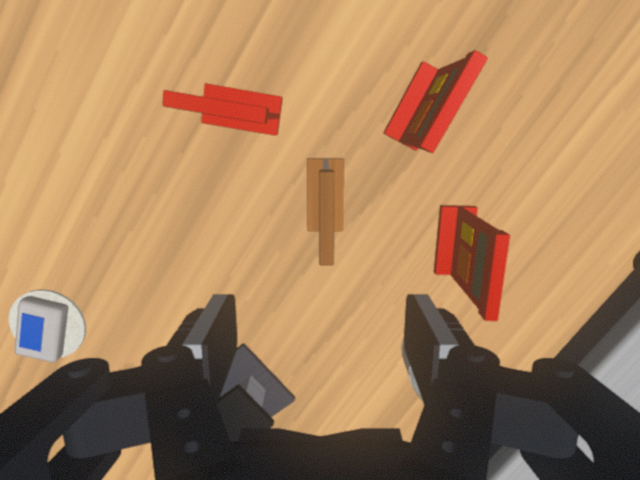

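The wrist view shows the wooden card's bar at (320–334, 170–265) and its foot at (307–344, 158–231), nearly aligned between the fingers, with the red look-alikes clear of it.

Run:
```python
from h import *
c=imaging.get_calibration("wrist");im=np.load("w1.npy")
hsv=cv2.cvtColor(im,cv2.COLOR_RGB2HSV)[145:280,290:360]
g=cv2.cvtColor(im,cv2.COLOR_RGB2GRAY)[145:280,290:360]
m=np.zeros((480,640),bool); m[145:280,290:360]=g<105
r=rect(c,m,.1);print("all",r[4].min(0),r[4].max(0))
for y in (180,200,220,245,258): print(y,[*map(int,g[y-145,10:60])])
P=onz(c,[[326.5,172],[326.5,265],[320,265],[334,265]],.1);d=P[0]-P[1]
F=onz(c,[[325.5,158],[325.5,231]],.008);f=F[0]-F[1]
print(P,P[:2].mean(0),np.arctan2(d[1],d[0]),np.linalg.norm(d),F.mean(0),np.arctan2(f[1],f[0]),np.linalg.norm(f))
```

```text
all [319 168] [333 172]
180 [174, 171, 170, 166, 168, 164, 149, 124, 125, 126, 127, 125, 125, 123, 123, 125, 124, 123, 115, 106, 108, 115, 114, 112, 112, 114, 116, 117, 118, 118, 122, 120, 115, 118, 119, 126, 128, 129, 130, 130, 130, 129, 127, 136, 154, 168, 166, 166, 168, 166]
200 [167, 166, 169, 168, 166, 162, 149, 132, 127, 130, 129, 127, 127, 123, 125, 124, 123, 122, 115, 106, 110, 114, 114, 112, 112, 111, 116, 116, 118, 118, 119, 121, 116, 115, 120, 124, 131, 131, 128, 129, 129, 131, 132, 148, 161, 164, 162, 161, 160, 158]
220 [166, 166, 167, 169, 168, 167, 153, 131, 126, 129, 130, 127, 126, 123, 124, 123, 123, 122, 113, 104, 111, 112, 114, 114, 113, 115, 116, 116, 119, 114, 122, 122, 118, 114, 119, 128, 132, 130, 131, 131, 132, 131, 136, 145, 156, 165, 156, 159, 160, 159]
245 [169, 167, 164, 162, 162, 158, 158, 157, 157, 160, 161, 163, 165, 164, 164, 165, 165, 159, 144, 117, 109, 115, 116, 117, 116, 114, 117, 113, 115, 118, 121, 124, 117, 122, 147, 166, 172, 170, 170, 171, 174, 173, 175, 175, 174, 172, 171, 170, 174, 170]
258 [160, 161, 163, 166, 166, 166, 163, 162, 157, 159, 158, 157, 157, 158, 162, 168, 175, 170, 158, 126, 113, 115, 118, 116, 113, 116, 117, 117, 121, 120, 119, 120, 121, 132, 158, 172, 174, 173, 172, 175, 172, 172, 175, 177, 181, 181, 183, 182, 181, 179]
[[0.509424   0.26502312 0.1       ]
 [0.54408632 0.21252018 0.1       ]
 [0.54039008 0.21010273 0.1       ]
 [0.54835134 0.21530962 0.1       ]] [0.52675516 0.23877165 0.1       ] 2.1543070266557502 0.06291292008118596 [0.52710603 0.23920479 0.008     ] 2.1536733773695 0.06399682216625298
```

Run:
```python
from h import *
print(tool([.527,.239,.075],2.154-np.pi/2))
```

```text
(array([  3.4,   5.9, 156.1]), array([-0.   , -0.   , -0.003]))
```

```bash
python3 -m crank '[[3.4,5.9,20,0,0,-0.003,70],[0,0,35,0,0,0,70],[0,0,35,0,0,0,70],[0,0,30,0,0,0,70],[0,0,20,0,0,0,70],[0,0,10,0,0,0,70],[0,0,6,0,0,0,70],[0,0,0,0,0,0,70],[0,0,0,0,0,0,70]]' 30
python3 - <<'E'
from h import *
im=imaging.snapshot("wrist");cv2.imwrite("pics/w2.png",im[:,:,::-1]); print(tool([.527,.239,.075],2.154-np.pi/2))
E
```

```text
clock: 3.32
ee_pos: [0.528, 0.2392, 0.0762]
ee_rot: [0.475, 0.88, 0.001, 0.001]
contact_force: [-0.0, 0.5, 0.2]
gripper_width: 0.06
grip_force: 0.0
(array([ 0.4, -1. ,  1.3]), array([ 0.002,  0.001, -0.002]))
```

View pics/w2.png

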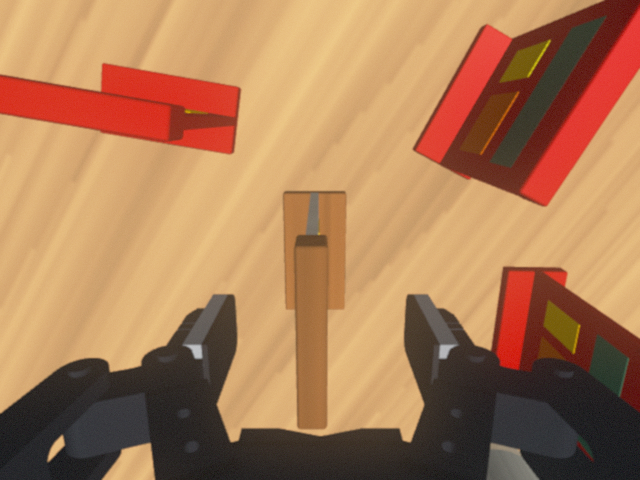

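The card's bar is at (296–327, 237–428), centred about 10 px left of the fingers' midline. I'll shift by about −2.7 mm in tool y, then close.

```bash
python3 - <<'E'
from h import *
c=imaging.get_calibration("wrist");s=robot.observe()
for z,px in ((.1,[[311.5,238],[311.8,428]]),(.008,[[314.5,191.5],[315,309]])):
    P=onz(c,px,z);d=P[0]-P[1];print(P.mean(0),np.arctan2(d[1],d[0]),np.linalg.norm(d),tool([*P.mean(0)[:2],.0755],np.arctan2(d[1],d[0])-np.pi/2))
E
python3 -m crank '[[0.5,-2.7,0.8,0,0,0,70],[0,0,0,0,0,0,70],[0,0,0,0,0,0,40],[0,0,0,0,0,0,20],[0,0,0,0,0,0,5],[0,0,0,0,0,0,5],[0,0,0,0,0,0,5],[0,0,0,0,0,0,5]]' 30
```

```text
[0.52566521 0.24010282 0.1       ] 2.1476389274101138 0.06516142851263135 (array([ 2. , -1.5,  0.8]), array([0.002, 0.001, 0.004]))
[0.5264308  0.23914606 0.008     ] 2.152245903132177 0.06384542461734105 (array([ 0.8, -1.4,  0.8]), array([ 0.002,  0.001, -0.   ]))
clock: 4.38
ee_pos: [0.5248, 0.238, 0.0745]
ee_rot: [0.475, 0.88, 0.0, 0.0]
contact_force: [-0.1, 0.5, -0.4]
gripper_width: 0.0096
grip_force: 31.9
```

```bash
python3 -m crank '[[0,0,-5,0,0,0,5],[0,0,-15,0,0,0,5],[0,0,-25,0,0,0,5],[0,0,-30,0,0,0,5],[0,0,-30,0,0,0,5],[0,0,-15,0,0,0,5],[0,0,-5,0,0,0,5],[0,0,0,0,0,0,5]]' 30
python3 - <<'E'
from h import *
s=robot.observe();M=R.from_quat(s["ee_rot"]).as_matrix();print(M.round(2), M.T@(np.array([.5264,.2391,0])-[.5248,.238,0]))
print(tool([.531,-.079,.2],1.257-np.pi/2))
E
```

```text
clock: 5.38
ee_pos: [0.5242, 0.2378, 0.1989]
ee_rot: [0.475, 0.88, -0.0, -0.0]
contact_force: [-0.2, -0.3, -2.0]
gripper_width: 0.0095
grip_force: 31.6
[[-0.55  0.84 -0.  ]
 [ 0.84  0.55 -0.  ]
 [ 0.   -0.   -1.  ]] [ 4.14307008e-05  1.94120581e-03 -1.86767226e-06]
(array([-268.5, -168.2,   -1. ]), array([-0.001,  0.   ,  0.895]))
```

```bash
python3 -m crank '[[-12,-7.5,0,0,0,0,5],[-26,-16.3,0,0,0,0,5],[-32,-20,0,0,0,0,5],[-32,-20,0,0,0,0,5],[-32,-20,0,0,0,0,5],[-32,-20,0,0,0,0,5],[-32,-20,0,0,0,0,5],[-32,-20,0,0,0,0,5],[-26,-16.3,0,0,0,0,5],[-12.5,-8.1,0,0,0,0,5]]'
python3 -m crank '[[0,0,0,0,0,0.08,5],[0,0,0,0,0,0.13,5],[0,0,0,0,0,0.16,5],[0,0,0,0,0,0.16,5],[0,0,0,0,0,0.16,5],[0,0,0,0,0,0.125,5],[0,0,0,0,0,0.08,5],[0,0,0,0,0,0,5],[0,0,0,0,0,0,5]]'
python3 - <<'E'
from h import *
c=imaging.get_calibration("wrist");im=imaging.snapshot("wrist");np.save("w3.npy",im)
cv2.imwrite("pics/w3.png",im[:,:,::-1])
print(robot.observe()["q"],proj(c,[[.5586,.007,.05]]))
E
```

```text
clock: 6.62
ee_pos: [0.5304, -0.0808, 0.1984]
ee_rot: [0.476, 0.879, -0.0, -0.001]
contact_force: [-0.4, -0.4, -1.9]
gripper_width: 0.0092
grip_force: 31.6
clock: 7.75
ee_pos: [0.5311, -0.0786, 0.1991]
ee_rot: [0.809, 0.588, -0.0, -0.0]
contact_force: [0.1, 0.8, -1.6]
gripper_width: 0.0094
grip_force: 31.6
[-3.08314820e-01  1.55580767e-01  1.67007417e+00  8.14862951e-05
  1.31655517e+00  4.57250776e-03] [[318.23418933  84.98373427]]
```

View pics/w3.png

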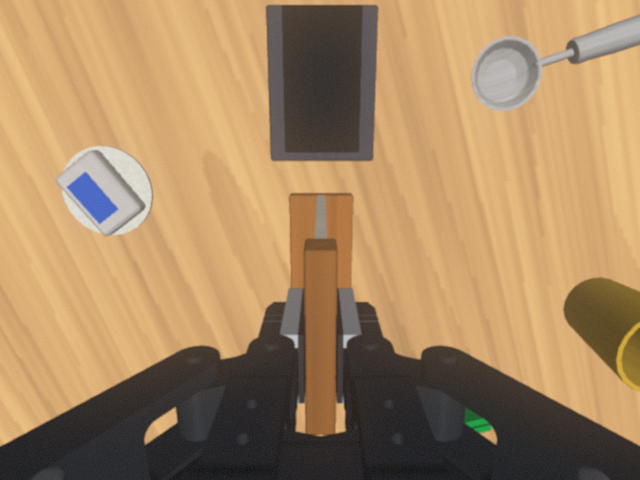

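The held card shows as bar (304–336, 240–435) and foot (290–352, 194–). The black ledge is at about (283–361, 7–153) and the base at (267–377, 5–160), nearly square already.

Run:
```python
from h import *
c=imaging.get_calibration("wrist");im=np.load("w3.npy");s=robot.observe()
g=im.max(2).astype(int)
for y in (30,80,130): print(y,g[y,260:300],g[y,345:385])
print(g[0:14,320],g[140:166,320])
f=lambda t:(lambda b:b)(t)
m=np.zeros(g.shape,bool);m[0:170,255:390]=g[0:170,255:390]<100
r=rect(c,m,.008);print("base",r[:4],r[4].min(0),r[4].max(0))
for th in (45,55,62):
    m[:]=0;m[0:170,255:390]=g[0:170,255:390]<th
    m=cv2.morphologyEx(m.astype(np.uint8),cv2.MORPH_OPEN,np.ones((5,5)))
    r=rect(c,m,.05);print("ledge",r[:4],r[4].min(0),r[4].max(0))
```

```text
30 [218 218 218 220 220 217 186 121  95 102 104 102 102 102 100 102 100  97
 100 101 100  94  85  75  74  77  74  74  72  75  75  72  74  73  73  74
  70  69  71  71] [ 71  66  70  67  67  68  70  64  68  70  68  67  68  69  69  69  73  89
  92  97  94  97  98  97  94  98  98  97  97  98  98 118 165 211 216 213
 210 207 209 209]
80 [225 224 220 219 216 214 209 187 135  98  99 104  96 101  98  96  95  96
  96  95  95  97  94  83  70  67  69  69  70  68  70  62  63  65  66  66
  60  64  63  60] [ 63  64  57  61  61  59  64  63  60  62  62  59  65  64  65  75  89  91
  92  91  92  92  94  93  94  94  95  95  92 101 145 192 207 207 209 210
 211 211 212 215]
130 [218 218 219 218 218 220 219 220 217 184 124  99  99 100 103  99 101  97
 101  97  99  99  97  94  89  75  71  71  74  74  75  73  74  72  73  71
  70  72  65  69] [ 67  65  68  66  65  61  68  67  68  67  67  69  70  73  83  90  96  92
  96  93  96  95  96  97  93  96  97  95 120 161 192 201 200 207 212 218
 221 220 220 220]
[218 216 219 217 190 113  72  73  77  74  73  72  74  75] [ 69  64  65  70  70  72  71  70  68  68  68  70  86  93  94 101 100  96
  92  98 137 190 218 222 220 219]
base (array([561.58167 ,   8.462638], dtype=float32), np.float32(1.2575363), np.float32(106.75468), np.float32(77.485214)) [268   6] [375 159]Traceback (most recent call last):
  File "<stdin>", line 12, in <module>
  File "h.py", line 16, in rect
    k=max(n,key=cv2.contourArea)[:,0]; P=onz(c,k,z)[:,:2]
      ~~~^^^^^^^^^^^^^^^^^^^^^^^
ValueError: max() iterable argument is empty
```

Run:
```python
from h import *
c=imaging.get_calibration("wrist");s=robot.observe()
A=onz(c,[[282,30],[361.5,30],[284.5,130],[358.7,130],[321.5,152],[322,5]],.05)
L=(A[0]-A[2]);Q=(A[1]-A[3]);print(np.arctan2(L[1],L[0]),np.arctan2(Q[1],Q[0]))
w=[np.linalg.norm(A[0]-A[1]),np.linalg.norm(A[2]-A[3])];print(w)
yaw=np.mean([np.arctan2(v[1],v[0]) for v in(L,Q)]);u=np.array([np.cos(yaw),np.sin(yaw)]);n=np.array([-u[1],u[0]])
a=A[:,:2]; print("len",(a[5]-a[4])@u)
o=n*np.mean(a[:4]@n)+u*(a[4]@u+.045); o2=n*np.mean(a[:4]@n)+u*((a[4]+a[5])@u/2);print(o,o2,yaw)
# card in hand: foot front edge and sides, height of foot top
zt=s["ee_pos"][2]-.0745+.008
F=onz(c,[[290,194],[352,194]],zt);d=F[1]-F[0];print("foot w",np.linalg.norm(d),"yaw",np.arctan2(d[1],d[0])+np.pi/2)
cen=F.mean(0)[:2]-.032*u; print("card centre",cen,"rel tcp along,across",(cen-s["ee_pos"][:2])@u,(cen-s["ee_pos"][:2])@n)
for off in (o2,):
    g=[*(off),.16]; print(tool(g,yaw-np.pi/2))
```

```text
1.2608847176950637 1.2531607940349145
[np.float64(0.04976941619143554), np.float64(0.049300441282500135)]
len 0.08918679152532598
[0.56159798 0.00852386] [0.56147248 0.00813711] 1.2570227558649891
foot w 0.030692252660519066 yaw 1.257738189479397
card centre [ 0.53295321 -0.07818733] rel tcp along,across 0.0010091828932306441 -0.0014953338903613504
(array([91.9,  2.1, 39.2]), array([-0.001, -0.   ,  0.001]))
```

```bash
python3 -m crank '[[10,0.5,0,0,0,0,5],[20,0,0,0,0,0,5],[25,0,0,0,0,0,5],[20,0,5,0,0,0,5],[11,0,10,0,0,0,5],[5,0,15,0,0,0,5],[0,0,15,0,0,0,5],[0,0,10,0,0,0,5],[0,0,5,0,0,0,5],[0,0,0,0,0,0,5]]'
python3 - <<'E'
from h import *
c=imaging.get_calibration("wrist");im=imaging.snapshot("wrist");np.save("w4.npy",im);cv2.imwrite("pics/w4.png",im[:,:,::-1])
print(robot.observe()["contact_force"],tool([.0286+.5311,.0865-.0786,.1385],1.257-np.pi/2))
E
```

```text
clock: 9.05
ee_pos: [0.5598, 0.0071, 0.1391]
ee_rot: [0.809, 0.588, -0.0, -0.0]
contact_force: [0.1, -0.2, -1.5]
gripper_width: 0.0094
grip_force: 31.6
[ 0.67366466 -0.84152929 -1.57302399] (array([ 0.6, -0.7,  1.1]), array([ 0.   , -0.   , -0.001]))
```

View pics/w4.png

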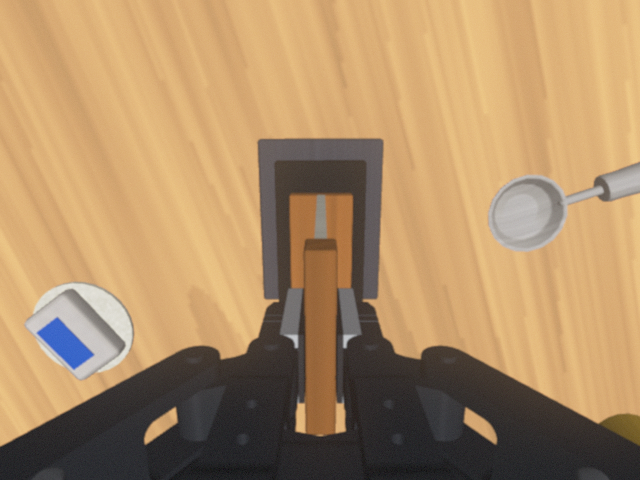

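The foot (290–352) is centred on the ledge (276–366) and square with it. Next I lower it gently.

```bash
python3 -m crank '[[0,0,4,0,0,0,5],[0,0,4,0,0,0,5],[0,0,3,0,0,0,5],[0,0,1,0,0,0,5],[0,0,1,0,0,0,5],[0,0,0.5,0,0,0,5],[0,0,0,0,0,0,5]]'
```

```text
clock: 9.98
ee_pos: [0.56, 0.0075, 0.126]
ee_rot: [0.809, 0.588, 0.0, 0.0]
contact_force: [-0.0, 0.0, -2.0]
gripper_width: 0.0095
grip_force: 31.6
```

```bash
python3 -m crank '[[0,0,0.5,0,0,0,5],[0,0,0.5,0,0,0,5],[0,0,0,0,0,0,5]]'
```

```text
clock: 10.35
ee_pos: [0.56, 0.0075, 0.1249]
ee_rot: [0.809, 0.588, -0.0, -0.0]
contact_force: [0.3, -0.1, -1.2]
gripper_width: 0.0091
grip_force: 31.6
```

```bash
python3 -m crank '[[0,0,0.5,0,0,0,5],[0,0,0.3,0,0,0,5],[0,0,0,0,0,0,5]]'
```

```text
clock: 10.72
ee_pos: [0.5603, 0.0075, 0.1245]
ee_rot: [0.809, 0.588, 0.0, 0.0]
contact_force: [-0.1, -0.1, 0.2]
gripper_width: 0.0094
grip_force: 31.8
```

```bash
python3 -m crank '[[0,0,0.3,0,0,0,5],[0,0,0,0,0,0,5]]'; python3 -m crank '[[0,0,0,0,0,0,12],[0,0,0,0,0,0,16],[0,0,0,0,0,0,25],[0,0,0,0,0,0,35],[0,0,0,0,0,0,45],[0,0,0,0,0,0,55],[0,0,0,0,0,0,55]]' 20
```

```text
clock: 10.98
ee_pos: [0.5604, 0.0075, 0.1245]
ee_rot: [0.809, 0.588, 0.0, 0.0]
contact_force: [-0.2, -0.0, 3.1]
gripper_width: 0.0096
grip_force: 32.3
clock: 11.85
ee_pos: [0.56, 0.0075, 0.1239]
ee_rot: [0.809, 0.588, 0.0, 0.0]
contact_force: [0.3, 0.2, 0.5]
gripper_width: 0.0472
grip_force: 0.0
```

```bash
python3 -m crank '[[0,0,-10,0,0,0,55],[0,0,-15,0,0,0,55],[0,0,-30,0,0,0,55],[0,0,-35,0,0,0,60],[0,0,-20,0,0,0,70],[0,0,-8,0,0,0,80],[0,0,0,0,0,0,100]]'
python3 - <<'E'
from h import *
im=imaging.snapshot("wrist");np.save("w5.npy",im)
c=imaging.get_calibration("top");P=onz(c,[[438.6,247],[438.4,226.4],[428,265.4],[447,265.4]],.036);print(P)
H=P[2:].mean(0);d=P[1]-H;yaw=np.arctan2(d[1],d[0]);g=P[0]-.038*np.array([np.cos(yaw),np.sin(yaw),0]);print(yaw,g)
g[2]=.2;print(tool(g,yaw+np.pi/2),robot.observe()["q"][5])
E
```

```text
clock: 12.72
ee_pos: [0.5603, 0.0075, 0.2427]
ee_rot: [0.809, 0.588, 0.001, 0.001]
contact_force: [-0.4, 0.3, -0.6]
gripper_width: 0.0838
grip_force: 0.0
[[ 0.55263662 -0.29458638  0.036     ]
 [ 0.60898611 -0.29633508  0.036     ]
 [ 0.50305919 -0.26447491  0.036     ]
 [ 0.50293422 -0.31482699  0.036     ]]
-0.06298070081955758 [ 0.51471196 -0.29219469  0.036     ]
(array([-299. ,   49.8,   41.7]), array([-0.  ,  0.  ,  1.32])) 0.17290816622565505
```

```bash
python3 -m crank '[[-15,2.5,0,0,0,0,100],[-33,5.5,0,0,0,0,100],[-36,6,0,0,0,0,100],[-36,6,0,0,0,0,100],[-36,6,0,0,0,0,100],[-36,6,5,0,0,0,100],[-36,6,10,0,0,0,100],[-36,6,10,0,0,0,100],[-25,4,10,0,0,0,100],[-10,2,7,0,0,0,100]]'
python3 -m crank '[[0,0,0,0,0,0.16,100],[0,0,0,0,0,0.17,100],[0,0,0,0,0,0.17,100],[0,0,0,0,0,0.17,100],[0,0,0,0,0,0.17,100],[0,0,0,0,0,0.17,100],[0,0,0,0,0,0.17,100],[0,0,0,0,0,0.14,100],[0,0,0,0,0,0,100],[0,0,0,0,0,0,100]]'
python3 - <<'E'
from h import *
im=imaging.snapshot("wrist");np.save("w6.npy",im);a=np.load("w5.npy")
cv2.imwrite("pics/w6.png",im[:,:,::-1])
t=imaging.snapshot("side")[220:320,270:403]
cv2.imwrite("pics/m2.png",np.hstack([cv2.resize(im,(640,480)),np.vstack([cv2.resize(a,(160,120)),cv2.resize(t,(160,120)),np.zeros((240,160,3),np.uint8)])])[:,:,::-1])
print(robot.observe()["q"])
E
```

```text
clock: 14.02
ee_pos: [0.5137, -0.2939, 0.1981]
ee_rot: [0.81, 0.587, -0.001, -0.001]
contact_force: [-0.1, -0.4, -0.1]
gripper_width: 0.0854
grip_force: 0.0
clock: 15.28
ee_pos: [0.5151, -0.292, 0.1996]
ee_rot: [1.0, -0.03, -0.0, -0.0]
contact_force: [0.7, 0.2, 0.0]
gripper_width: 0.0855
grip_force: 0.0
[-6.61935628e-01  2.69251717e-01  1.53163838e+00  1.05067660e-05
  1.34101215e+00  9.70666882e-01]
```

View pics/m2.png

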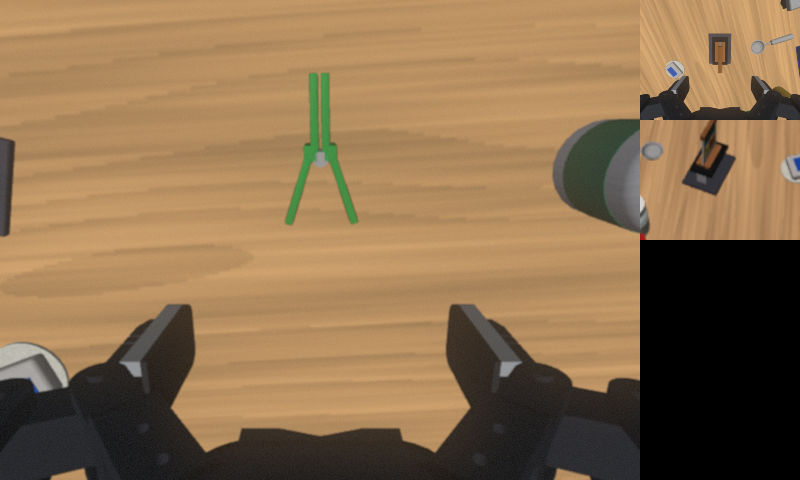

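The card stands upright on the ledge (insets). The clip's tips are at (313–325, 73), its barrel at (320,158), and its handle ends at (289,222) and (353,221).

Run:
```python
from h import *
c=imaging.get_calibration("wrist");im=np.load("w6.npy")
h=cv2.cvtColor(im,cv2.COLOR_RGB2HSV).astype(int);m=(abs(h[...,0]-62)<18)&(h[...,1]>110);m[:,380:]=0;m[260:]=0
y,x=np.nonzero(m);P=onz(c,np.c_[x,y],.036)[:,:2]
print(y.min(),y.max(),x.min(),x.max())
ys=y.min();row=lambda a,b:P[(y>=a)&(y<=b)]
mid=lambda Q:np.array([Q[:,0].mean(),(Q[:,1].min()+Q[:,1].max())/2])
tip=mid(row(ys+1,ys+3));front=mid(row(125,128));back=mid(row(205,208));
print(tip,front,back,[np.arctan2(*(tip-q)[::-1]) for q in (front,back)])
yaw=np.arctan2(*(tip-back)[::-1]);u=np.array([np.cos(yaw),np.sin(yaw)])
b=onz(c,[[320,158]],.036)[0,:2];L=(P@u);print("len",L.max()-L.min(),"tip-barrel",L.max()-b@u)
g=b+u*((L.max()-b@u)-.058)-.038*u; print(b,g,L.max()-.096,g@u,"ends",L.min()-g@u)
n=np.array([-u[1],u[0]]);g+= n*((tip+back)/2@n-g@n);print(g,tool([*g,.003],yaw+np.pi/2))
```

```text
73 223 286 356
[ 0.61277912 -0.29642928] [ 0.57923217 -0.29470012] [ 0.52258671 -0.29217458] [np.float64(-0.05149902407457955), np.float64(-0.04713866636307574)]
len 0.10441733826904642 tip-barrel 0.0566085609284378
[ 0.55757576 -0.2940107 ] [ 0.51822808 -0.29215453] 0.5314190931357036 0.5314190931357035 ends -0.008417338269046337
[ 0.51823681 -0.29196938] (array([  3.1,  -0.3, 196.7]), array([-0.   ,  0.   , -0.015]))
```

```bash
python3 -m crank '[[3.1,-0.8,15,0,0,-0.015,100],[0,0,35,0,0,0,100],[0,0,40,0,0,0,100],[0,0,40,0,0,0,100],[0,0,30,0,0,0,100],[0,0,18,0,0,0,100],[0,0,10,0,0,0,100],[0,0,5,0,0,0,100],[0,0,2.5,0,0,0,100],[0,0,0,0,0,0,100]]' 25
python3 - <<'E'
from h import *
im=imaging.snapshot("wrist");cv2.imwrite("pics/w7.png",im[:,:,::-1]);print(tool([.51824,-.29197,.0035],-.048+np.pi/2))
E
```

```text
clock: 16.62
ee_pos: [0.5189, -0.2921, 0.0052]
ee_rot: [1.0, -0.024, 0.001, 0.0]
contact_force: [0.1, 0.2, 0.5]
gripper_width: 0.0855
grip_force: 0.0
(array([-0.7, -0.1,  1.7]), array([ 0.001, -0.001, -0.   ]))
```

View pics/w7.png

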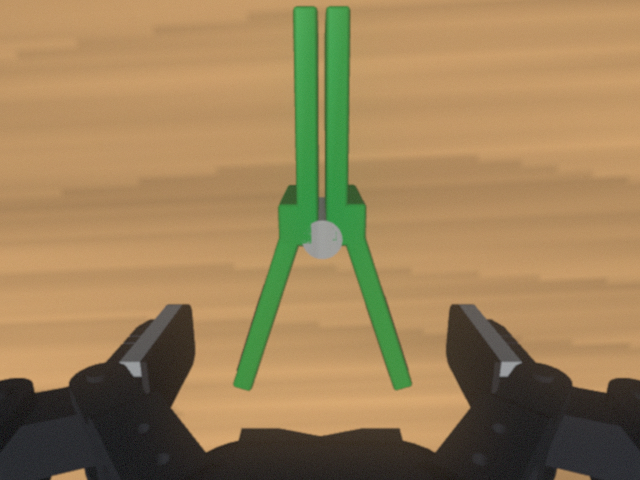

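The clip is centred between the pads: handle ends at (243,388) and (402,388), barrel at (322,240). I squeeze it now.

```bash
python3 -m crank '[[-0.7,0,1.2,0,0,0,80],[0,0,0,0,0,0,65],[0,0,0,0,0,0,55],[0,0,0,0,0,0,48],[0,0,0,0,0,0,42],[0,0,0,0,0,0,36],[0,0,0,0,0,0,30],[0,0,0,0,0,0,24],[0,0,0,0,0,0,20],[0,0,0,0,0,0,20]]' 30
```

```text
clock: 17.92
ee_pos: [0.519, -0.293, 0.0051]
ee_rot: [1.0, -0.024, 0.001, 0.001]
contact_force: [-2.3, -0.5, 7.9]
gripper_width: 0.0223
grip_force: 31.3
```

```bash
python3 -m crank '[[0,0,-2,0,0,0,18],[0,0,-5,0,0,0,18],[0,0,-15,0,0,0,18],[0,0,-25,0,0,0,18],[0,0,-30,0,0,0,18],[0,0,-30,0,0,0,18],[0,0,-20,0,0,0,18],[0,0,-8,0,0,0,18],[0,0,0,0,0,0,18]]' 30
python3 - <<'E'
from h import *
im=imaging.snapshot("wrist");np.save("w8.npy",im);cv2.imwrite("pics/w8.png",im[:,:,::-1])
E
```

```text
clock: 19.05
ee_pos: [0.5179, -0.2918, 0.1389]
ee_rot: [1.0, -0.024, 0.0, 0.0]
contact_force: [0.3, -0.3, -1.1]
gripper_width: 0.0225
grip_force: 30.4
```

View pics/w8.png

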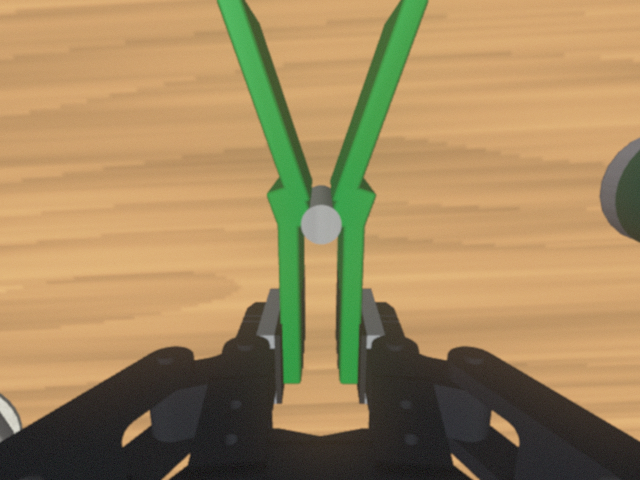

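The clip is held wide open. Its handles are parallel, at x 281–303 and 337–364, and the barrel is at (321,224). Next I turn it to the card's heading and go to a standoff.

Run:
```python
from h import *
c=imaging.get_calibration("wrist");s=robot.observe();M=R.from_quat(s["ee_rot"]).as_matrix()
b=onz(c,[[321.5,224]],s["ee_pos"][2]-.0051+.036)[0]; t=M.T@(b-s["ee_pos"]); print("barrel in tool mm",t*1000)
yaw=1.257;u=np.array([np.cos(yaw),np.sin(yaw)]);n=np.array([-u[1],u[0]])
card=np.array([.5621,.008]); edge=card-.032*u
bar=edge-.033*u; tcp=bar-u*t[0]+n*t[1]; print("final tcp",tcp)
so=tcp-.1*u; print("standoff",so, tool([*so,.139],yaw-np.pi/2))
```

```text
barrel in tool mm [ 4.22798437e+01  3.50625915e-02 -3.09246109e+01]
final tcp [ 0.52895239 -0.0940304 ]
standoff [ 0.49808521 -0.18914726] (array([ -24.2, -101.2,   -1.1]), array([-1.000e-03,  0.000e+00, -1.305e+00]))
```

```bash
python3 -m crank '[[-2,-10,0,0,0,0,18],[-5,-20,0,0,0,0,18],[-6,-25,0,0,0,0,18],[-6,-25,0,0,0,0,18],[-4,-15,0,0,0,0,18],[-1.2,-6.2,0,0,0,0,18],[0,0,0,0,0,0,18]]' 30
python3 -m crank '[[0,0,0,0,0,-0.08,18],[0,0,0,0,0,-0.15,18],[0,0,0,0,0,-0.17,18],[0,0,0,0,0,-0.17,18],[0,0,0,0,0,-0.17,18],[0,0,0,0,0,-0.17,18],[0,0,0,0,0,-0.17,18],[0,0,0,0,0,-0.145,18],[0,0,0,0,0,-0.08,18],[0,0,0,0,0,0,18]]'
python3 - <<'E'
from h import *
print(tool([.49808,-.18915,.084],1.257-np.pi/2),robot.observe()["q"])
E
```

```text
clock: 19.98
ee_pos: [0.4986, -0.1893, 0.1384]
ee_rot: [1.0, -0.024, 0.0, 0.0]
contact_force: [0.4, -0.1, -0.8]
gripper_width: 0.0227
grip_force: 30.4
clock: 21.22
ee_pos: [0.4987, -0.1903, 0.1383]
ee_rot: [0.81, 0.587, 0.0, 0.0]
contact_force: [1.1, -0.3, -0.9]
gripper_width: 0.022
grip_force: 30.4
(array([ 1. , -1. , 54.3]), array([ 0.001,  0.   , -0.002])) [-5.26689836e-01  2.16143699e-01  1.73496312e+00 -2.91958730e-04
  1.18980645e+00 -2.10617961e-01]
```

```bash
python3 -m crank '[[0,-0.5,10,0,0,0,18],[0,-0.5,20,0,0,-0.002,18],[0,0,15,0,0,0,18],[0,0,8,0,0,0,18],[10,0,1,0,0,0,18],[20,0,0,0,0,0,18],[20,0,0,0,0,0,18],[12,0,0,0,0,0,18],[5,0,0,0,0,0,18],[0,0,0,0,0,0,18]]'
python3 - <<'E'
from h import *
c=imaging.get_calibration("wrist");s=robot.observe();im=imaging.snapshot("wrist");np.save("w9.npy",im);cv2.imwrite("pics/w9.png",im[:,:,::-1])
print(tool([.52895,-.09403,.084],1.257-np.pi/2,s))
yaw=1.257;u=np.array([np.cos(yaw),np.sin(yaw)]);n=np.array([-u[1],u[0]]);C=np.array([.5621,.008])
for k,z in ((-.032,.15),(-.032,.136),(-.032,.058),(.032,.058),(-.045,.05)): print(k,z,proj(c,[[*(C+k*u),z]]))
h=cv2.cvtColor(im,cv2.COLOR_RGB2HSV).astype(int)
for y in (2,20,40,60,90,120,150):
    g=(abs(h[y,:,0]-62)<18)&(h[y,:,1]>110); b=np.flatnonzero(np.diff(np.r_[0,g.astype(int),0]));print(y,b[b>0], )
    d=im[y].max(1)<70; print('   dark',[tuple(q) for q in np.flatnonzero(np.diff(np.r_[0,d.astype(int),0])).reshape(-1,2) if q[1]-q[0]>4])
print([ (x,*im[2,x]) for x in range(270,375,5)])
E
```

```text
clock: 22.48
ee_pos: [0.5182, -0.1252, 0.0844]
ee_rot: [0.808, 0.589, 0.0, 0.0]
contact_force: [0.6, -0.9, -0.6]
gripper_width: 0.0221
grip_force: 30.4
(array([33. ,  0.7,  0.4]), array([0.   , 0.   , 0.002]))
-0.032 0.15 [[ 318.61918067 -158.14592675]]
-0.032 0.136 [[ 318.85012431 -109.17122073]]
-0.032 0.058 [[319.38341163   3.91953479]]
0.032 0.058 [[ 319.71711488 -221.22443229]]
-0.045 0.05 [[319.35312219  47.09601886]]
2 [218 245 401 428]
   dark [(np.int64(251), np.int64(274)), (np.int64(365), np.int64(384))]
20 [224 256 257 258 388 421]
   dark [(np.int64(258), np.int64(383))]
40 [231 265 382 383 385 413]
   dark [(np.int64(266), np.int64(380))]
60 [238 271 377 406]
   dark []
90 [249 281 365 366 370 395]
   dark []
120 [260 291 360 384]
   dark []
150 [271 297 298 300 342 343 349 373]
   dark []
[(270, np.uint8(51), np.uint8(47), np.uint8(41)), (275, np.uint8(111), np.uint8(80), np.uint8(44)), (280, np.uint8(169), np.uint8(113), np.uint8(61)), (285, np.uint8(165), np.uint8(110), np.uint8(60)), (290, np.uint8(155), np.uint8(106), np.uint8(54)), (295, np.uint8(153), np.uint8(101), np.uint8(54)), (300, np.uint8(157), np.uint8(106), np.uint8(60)), (305, np.uint8(160), np.uint8(105), np.uint8(58)), (310, np.uint8(159), np.uint8(105), np.uint8(55)), (315, np.uint8(102), np.uint8(96), np.uint8(90)), (320, np.uint8(103), np.uint8(96), np.uint8(90)), (325, np.uint8(139), np.uint8(102), np.uint8(70)), (330, np.uint8(156), np.uint8(104), np.uint8(60)), (335, np.uint8(152), np.uint8(100), np.uint8(52)), (340, np.uint8(157), np.uint8(103), np.uint8(55)), (345, np.uint8(170), np.uint8(113), np.uint8(60)), (350, np.uint8(167), np.uint8(111), np.uint8(58)), (355, np.uint8(169), np.uint8(112), np.uint8(62)), (360, np.uint8(172), np.uint8(115), np.uint8(63)), (365, np.uint8(56), np.uint8(54), np.uint8(48)), (370, np.uint8(58), np.uint8(58), np.uint8(51))]
```

```bash
python3 -m crank '[[4,-0.2,0,0,0,0.002,18],[6,0,0,0,0,0,18],[7,0,0,0,0,0,18],[7,0,0,0,0,0,18],[5,0,0.4,0,0,0,18],[3,0,0,0,0,0,18],[1,0,0,0,0,0,18],[0,0,0,0,0,0,18],[0,0,0,0,0,0,18]]'
python3 - <<'E'
from h import *
c=imaging.get_calibration("wrist");s=robot.observe();im=imaging.snapshot("wrist");cv2.imwrite("pics/w10.png",im[:,:,::-1])
print(s["contact_force"],s["wrist_torque"],tool([.52895,-.09403,.084],1.257-np.pi/2,s))
yaw=1.257;u=np.array([np.cos(yaw),np.sin(yaw)]);n=np.array([-u[1],u[0]]);C=np.array([.5621,.008])
for k,z in ((-.032,.15),(-.032,.136),(-.032,.097),(-.032,.058),(-.045,.05)): print(k,z,proj(c,[[*(C+k*u),z]]).round(1))
h=cv2.cvtColor(im,cv2.COLOR_RGB2HSV).astype(int)
runs=lambda d:[(int(a),int(b)) for a,b in np.flatnonzero(np.diff(np.r_[0,d.astype(int),0])).reshape(-1,2) if b-a>4]
for y in range(5,230,15):
    hh=h[y]; print(y,'green',runs((abs(hh[:,0]-62)<18)&(hh[:,1]>110)),'dark',runs(hh[:,2]<70),'wood',runs((hh[:,0]<18)&(hh[:,2]>70)&(hh[:,2]<185)&(np.arange(640)>240)&(np.arange(640)<410)))
print([im[y,319].tolist() for y in range(0,140,8)])
a=imaging.snapshot("side");cv2.imwrite("pics/s9.png",a[:,:,::-1])
cs=imaging.get_calibration("side");hs=cv2.cvtColor(a,cv2.COLOR_RGB2HSV).astype(int);m=((abs(hs[...,0]-62)<18)&(hs[...,1]>110)).astype(np.uint8);m[:170]=0
k=cv2.findContours(m,0,2)[0];print([(cv2.boundingRect(q),cv2.contourArea(q)) for q in k if cv2.contourArea(q)>20])
print("side proj: edge97,foot,top,clip tip mid,barrel mid,grip",proj(cs,[[*(C-.032*u),.097],[*(C-.032*u),.05],[*(C-.032*u),.15],[*(C-.01*u),.097],[*(C-.065*u),.097],[*(C-.107*u),.097]]).round(0).tolist())
E
```

```text
clock: 23.65
ee_pos: [0.5279, -0.094, 0.0838]
ee_rot: [0.809, 0.588, -0.0, 0.0]
contact_force: [0.7, 0.9, -1.0]
gripper_width: 0.0224
grip_force: 30.4
[ 0.73078283  0.92893095 -1.01308888] [ 0.0295854   0.04910776 -0.00884808] (array([ 0.3,  1. , -0.2]), array([ 0.,  0., -0.]))
-0.032 0.15 [[319.   77.1]]
-0.032 0.136 [[319.2  83.7]]
-0.032 0.097 [[319.5  94.5]]
-0.032 0.058 [[319.6 100.2]]
-0.045 0.05 [[319.7 135. ]]
5 green [(219, 247), (398, 426)] dark [(252, 274), (365, 384)] wood [(275, 365)]
20 green [(224, 258), (394, 421)] dark [(259, 274), (365, 383)] wood [(275, 365)]
35 green [(230, 263), (382, 415)] dark [(265, 275), (365, 381)] wood [(275, 365)]
50 green [(235, 268), (376, 381), (382, 410)] dark [(269, 275), (364, 375)] wood [(276, 363)]
65 green [(240, 274), (379, 404)] dark [(364, 370)] wood [(276, 364)]
80 green [(245, 278), (366, 371), (372, 399)] dark [] wood [(280, 363)]
95 green [(251, 283), (363, 393)] dark [] wood [(241, 249), (285, 313), (326, 359), (396, 401)]
110 green [(256, 289), (364, 388)] dark [(290, 355)] wood []
125 green [(261, 293), (357, 382)] dark 
[... 153 characters left out ...]
72, 303), (345, 371)] dark [] wood []
170 green [(278, 308), (342, 365)] dark [] wood []
185 green [(274, 311), (337, 368)] dark [] wood []
200 green [(269, 310), (333, 374)] dark [] wood []
215 green [(275, 307), (335, 368)] dark [] wood []
[[153, 103, 57], [154, 104, 60], [151, 103, 51], [153, 102, 56], [156, 105, 61], [153, 104, 58], [153, 102, 58], [153, 104, 54], [152, 103, 55], [154, 102, 57], [120, 84, 47], [98, 87, 73], [103, 103, 90], [57, 58, 47], [56, 57, 47], [58, 60, 51], [62, 62, 48], [88, 88, 90]]
[((333, 202, 14, 41), 149.0)]
side proj: edge97,foot,top,clip tip mid,barrel mid,grip [[331.0, 229.0], [331.0, 241.0], [331.0, 215.0], [328.0, 236.0], [337.0, 220.0], [343.0, 209.0]]
```

Run:
```python
from h import *
c=imaging.get_calibration("wrist");s=robot.observe();M=R.from_quat(s["ee_rot"]).as_matrix()
T=lambda p:np.array(p)@M.T/1000+s["ee_pos"]
for p in (0,.1,-.1):   # pitch about grip point; clip frame origin in tool (42.3,0), up=-z
    r=R.from_euler('y',p).as_matrix(); q=lambda x,y,z:T((r@np.array([x+42.3,y,5.1-z])))
    w=proj(c,[q(5.2,0,0),q(0,0,36),q(5.2,0,36),q(0,26,36),q(0,-9,0),q(13,12,36)]).round(0)
    print(p,"wrist barrel bottom far edge",w[0],"top centre",w[1],"top far",w[2])
    cs=imaging.get_calibration("side")
    B=proj(cs,[q(x,y,z) for x,y in ((57,20),(57,-20),(-47,12),(-47,-12)) for z in (0,36)]);print("  side bbox",B.min(0).round(1),B.max(0).round(1))
im=cv2.imread("pics/w10.png")
print([(y,im[y,321].tolist()) for y in range(160,250,4)])
a=cv2.imread("pics/s9.png");h=cv2.cvtColor(a,cv2.COLOR_BGR2HSV).astype(int)[195:255,310:365]
g=(abs(h[...,0]-62)<22)&(h[...,1]>90);y,x=np.nonzero(g)
for r_ in range(0,60,4): print(r_+195,"".join(".#"[v] for v in g[r_].astype(int)))
```

```text
0 wrist barrel bottom far edge [317. 183.] top centre [316. 222.] top far [316. 203.]
  side bbox [320.4 201.7] [348.7 243.3]
0.1 wrist barrel bottom far edge [317. 184.] top centre [316. 238.] top far [316. 219.]
  side bbox [320.6 201.1] [349.1 240.8]
-0.1 wrist barrel bottom far edge [317. 183.] top centre [316. 208.] top far [316. 189.]
  side bbox [320.  202.5] [348.4 245.5]
[(160, [118, 173, 217]), (164, [119, 174, 217]), (168, [117, 174, 218]), (172, [121, 174, 218]), (176, [120, 175, 217]), (180, [117, 175, 217]), (184, [120, 166, 200]), (188, [117, 123, 121]), (192, [112, 120, 118]), (196, [111, 120, 117]), (200, [111, 120, 118]), (204, [133, 140, 140]), (208, [176, 179, 180]), (212, [176, 181, 180]), (216, [175, 176, 177]), (220, [178, 181, 182]), (224, [176, 178, 178]), (228, [177, 179, 178]), (232, [176, 178, 177]), (236, [175, 179, 180]), (240, [176, 177, 178]), (244, [144, 176, 205]), (248, [115, 171, 214])]
195 .......................................................
199 .......................................................
203 .............................####......................
207 ............................####....#..................
211 .........................###########...................
215 .......................###....######...................
219 ........................#...#######....................
223 .......................##..#####.......................
227 ..........###.......#......####........................
231 ..........#.......#.......###..........................
235 ................#.........##...........................
239 ..........................##...........................
243 ...........................#...........................
247 .......................................................
251 .......................................................
```

```bash
python3 -c "
from rig import job
print(job.hand_in())"
```

```text
the job is handed in; nothing more can be done
None
```

The card is upright and square on the ledge, and the clip is held wide open and level around its near side edge, about halfway up. I handed the job in at about 24 s. The final checks were measured from the wrist and side images rather than viewed, because I had used all 10 picture views.

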